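# Tip the bearing balls into the blue parts dish

## Robot

A 6-joint arm with a two-finger parallel gripper is mounted at the origin on the work surface. World frame = base frame: x ahead of the robot, y to its left, z up, the work surface at z = 0. Lengths are in mm, angles in rad, forces in N, time in s.
With the tool pointing down it reaches from about 350 to 775 mm from the base axis. Payload 7.3 kg.
Tool frame: the origin (TCP) lies at the centre of the arm's flange, where the gripper is bolted on; the fingertips stand 178 mm ahead of it and the grasp point (between the pads) lies 159 mm ahead of it; z points along the fingers, y is the direction in which the jaws open and shut (so a half turn about z gives the same grasp; the last joint's range is limited). The gripper opens to 92 mm and grips with 3 to 60 N. Pads are 19 mm wide; open, the fingers measure 130 mm over their backs; the gripper's body (75 mm by 190 mm) begins 47 mm behind the grasp point.
Start: joints at [-1.368, 0.342, 1.524, -0, 1.275, -0.146], TCP at [179.449, -493.382, 404.741] pointing down, gripper open.
Joint ranges: [-2.53, 2.53], [-0.77, 2.02], [0.04, 2.7], [-1, 4.14], [0.28, 2.66], [-3.11, 3.11]. Speed limits (rad/s): [2.57, 2.57, 3.14, 3.14, 3.14, 3.14].

## Interface

Orientations are given as [roll, pitch, yaw] about the fixed x, y, z axes, in that order (R = Rz(yaw) Ry(pitch) Rx(roll)).
In Python, from plant import get_obs, capture, close_job gives the robot as it stands. The module is installed in compiled form; this text tells all that it offers.
- The arm moves only by the shell command python3 -m pendant 'ROWS'. ROWS is JSON, a list of rows, each a list of 3 entries, a list of its own where there are three numbers: the shift along the tool's x, y, z in m, then the turn, a rotation vector about the tool's x, y, z in rad, then the finger opening in m, from 0 to 0.0918. In form: [[[tx, ty, tz], [wx, wy, wz], fingers], ...]. A call has 1 to 10 rows; each row is the pose to reach, as a shift and turn from the pose commanded when the call began, along the tool's axes at that moment; what a row does not reach only later rows make up. A row lasts 1/12 s, in which the tool goes at most 41.7 mm and 7.16 degrees, less where a joint would pass 70% of its speed; a pose out of reach is approached as far as the arm can. A call with a gripper value outside its range is refused whole. The fingers move at their own pace and stop on an object; the grip force is fixed at half the most. Time passes only in rows, so rows that repeat a pose let the fingers close. It gives the time, the measured TCP pose, the force and the opening at its end, in the units of the state.
- get_obs(): the state, without advancing time (a new reading comes with each control period).
- capture(name): name is "scene" or "top" or "wrist"; returns a dict with "color" (384x512x3 uint8, red, green, blue), "mtx" (3x3 intrinsics, pixels), "rvec" (rotation vector, rad) and "tvec" (3), from world to camera coordinates, as OpenCV has them. Camera axes: x right, y down, z forward; pixel columns grow to the right and rows downward; lengths in mm; the calibration is good to about 2 mm. A picture is of the moment at which its call begins. There is no depth.
- close_job(): hands the job in, once; it reports no verdict.
The state is a dict: "time": time; "joint_positions": joint angles; "dq": joint speeds; "tau": joint torques, N m; "tool_pos": TCP position; "tcp_rot": TCP orientation; "contact_force": force on the tool from outside, world axes, zero at the start; "moment": the same for the moment, N m; "grip_width": finger opening in mm.
Only numpy, scipy, OpenCV 4.12 (cv2) and the standard library are available. Lean on these libraries where they do the work, as an engineer would, in place of code of your own. Each camera call takes 0.05 s, during which the arm holds its last target. There are 200 camera calls.

## Task

Two loose steel bearing balls lie in the red scoop. Carry the scoop to the blue dish without spilling, lower it until its spout is only a few centimetres above the dish's rim and only then tip both balls into the dish, so that they cannot bounce out. Finally stand the scoop upright on the bench again, clear of the dish, and let go.

Things in the scene. Friction and masses are not known exactly. Their poses are not given: they have to be found in the camera images.
- scoop_grip (a point): Centre of the red scoop's black handle bar (84 long, 18 wide, 24 mm high), 82 mm above the flat underside, near the centre of mass (0.2 kg). z up, x to the spout, bar along x (-52 to +32 mm), grip it across y from above. Tray below: 64 mm wide, walls end 34 mm below this point, underside x -42 to +30; spout lip 52 mm ahead, 54 mm below. The like grey scoop is a spare.
- dish: The blue round dish, open at the top, 142 mm across its rim, 132 mm at its foot, 25 mm high, 4 mm walls and 4 mm floor, standing loose on the bench (0.6 kg). Origin at the centre of its underside, z up. The yellow dish of the same shape is not wanted.
- ball1_center (a point): Centre of a steel ball, 20 mm in diameter, 33 g, at the start at the back of the red scoop's tray. The tray's floor rises by 14 degrees from the back wall to the open spout, so the ball stays at the back while the scoop is level and rolls out over the lip once the spout is tipped down by more than 14 degrees (40 is plenty; tip slowly).
- ball2_center (a point): Centre of the second steel ball, like the first and beside it.
There are look-alikes about, which are no part of the job. There is more than one size of the part that bears scoop_grip; the job needs the middle-sized.

How it is judged:
By the outcome, as a careful person would: the job done as asked, in the order asked, and still so for the second after the job is handed in, with the robot touching nothing.
It also fails if it takes over 58 s, if anything falls off the work surface, if the arm or the gripper's body presses on something with over 40 N, if the wrist force passes 120 N, or if a joint passes its speed limit or range.

## Working session

There is one attempt and no reset: what is moved stays moved. The work goes in short steps, Python scripts to look and compute and a shell command to move; the robot and the scene stay as the last step left them, time stands still between calls to the robot, and variables do not carry over. Pictures are saved under pics/ and viewed, about 8 in all and at most 12, crops included, and the job is handed in when it is done.

```bash
mkdir -p pics
cat > h.py <<'E'
import numpy as np, cv2
from plant import get_obs, capture
def cap(n,f=None):
    c=capture(n)
    if f: cv2.imwrite('pics/'+f,c['color'][...,::-1])
    return c
def ray(c,uv,z):
    R=cv2.Rodrigues(np.array(c['rvec'],float))[0]; t=np.array(c['tvec'],float).ravel()
    o=-R.T@t; d=R.T@np.linalg.inv(c['mtx'])@np.array([uv[0],uv[1],1.])
    return o+d*(z-o[2])/d[2]
def proj(c,P):
    return cv2.projectPoints(np.array(P,float).reshape(-1,1,3),np.array(c['rvec'],float),np.array(c['tvec'],float),np.array(c['mtx'],float),None)[0].reshape(-1,2)
E
python3 - <<'E'
from h import *
a=cap('top');b=cap('scene')
cv2.imwrite('pics/a.png',cv2.resize(a['color'][...,::-1],(800,600)))
cv2.imwrite('pics/b.png',cv2.resize(b['color'][...,::-1],(800,600)))
print(get_obs())
for c in(a,b):
    R=cv2.Rodrigues(np.array(c['rvec'],float))[0];print(-R.T@np.array(c['tvec']).ravel(),R[2],c['mtx'])
E
```

```text
{'time': 0.1, 'joint_positions': array([-1.36799330e+00,  3.42634840e-01,  1.52489161e+00, -1.32247811e-05,
        1.27543846e+00, -1.45991838e-01]), 'dq': array([ 0.00332854,  0.00076753, -0.00203036,  0.00187348,  0.00042929,
        0.00091624]), 'tau': array([ 1.51098975e-03, -4.32004559e+01, -2.44694638e+01,  7.19193695e-02,
        5.25570440e-02, -5.85869043e-05]), 'tool_pos': array([ 179.42567121, -493.25979338,  404.13418644]), 'tcp_rot': array([-3.14023315e+00, -1.87115586e-04,  3.48798598e-01]), 'contact_force': array([ 0.48470499,  0.36317617, -0.20316654]), 'moment': array([-0.01284033, -0.02430598, -0.01909345]), 'grip_width': 91.4722351869921}
[388.07796835   2.96933286 969.21357877] [ 0.14680836 -0.0213459  -0.98893461] [[478.18453614   0.         260.12704016]
 [  0.         478.18453614 194.33488413]
 [  0.           0.           1.        ]]
[1119.03421833 -271.48745698  834.41327167] [-0.58770742  0.26582039 -0.76415935] [[417.99887187   0.         260.24207194]
 [  0.         417.99887187 190.77124324]
 [  0.           0.           1.        ]]
```

View pics/a.png

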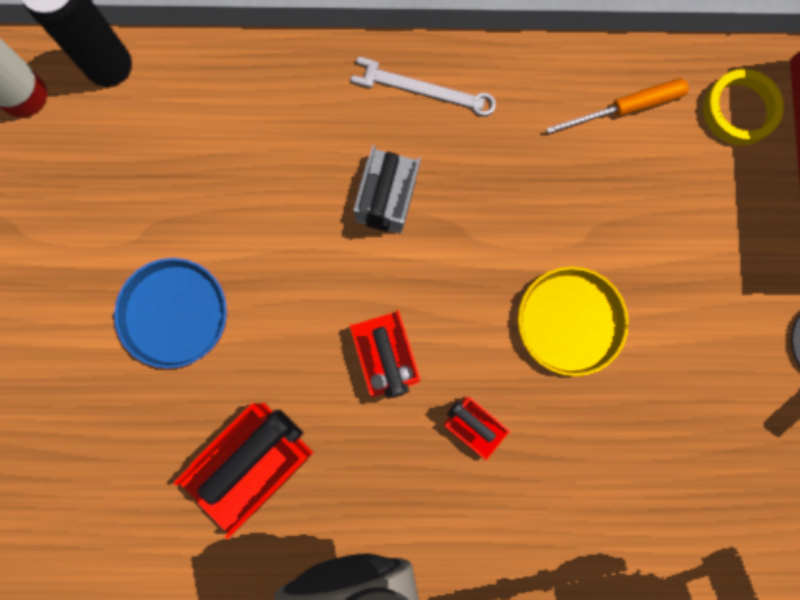

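View pics/b.png

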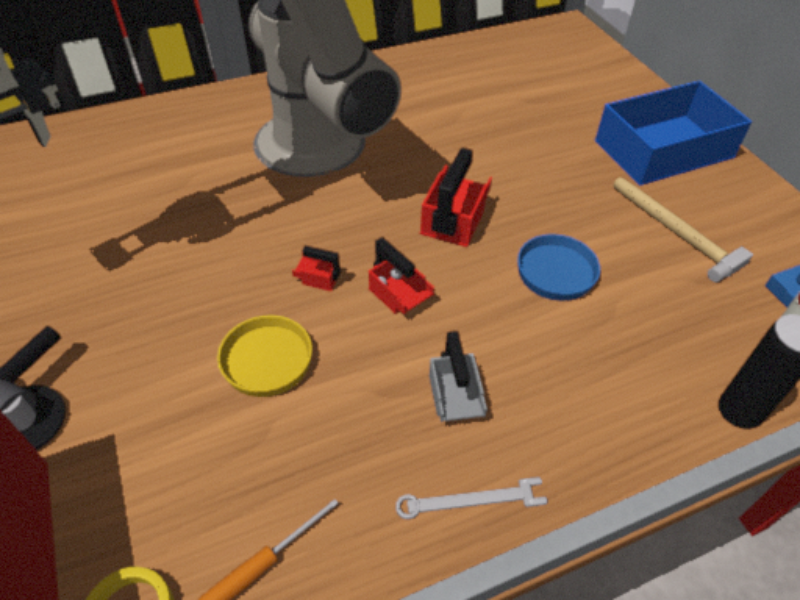

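The top view shows three red scoops (800x600 pixels): large at (243,468), middle at (385,358) with two steel balls at its lower end, and small at (475,428). The grey spare is at (387,190), the blue dish at (170,313) and the yellow dish at (573,322). The middle-sized red scoop holding the balls is the one I need. Next I'll confirm it in a crop and measure it.

Run:
```python
from h import *
a=cap('top');b=cap('scene')
def big(m,near):
    n,l,s,c=cv2.connectedComponentsWithStats(m.astype(np.uint8))
    i=min((i for i in range(1,n) if s[i,4]>60),key=lambda i:np.hypot(*(c[i]-near)));return (l==i)
for c,bar,dish,nm in((a,(247,230),(109,200),'top'),(b,(253,165),(358,171),'scene')):
    im=c['color'].astype(int);hsv=cv2.cvtColor(c['color'],cv2.COLOR_RGB2HSV)
    k=big(hsv[...,2]<75,bar); p=np.argwhere(k)[:,::-1]
    w=np.array([ray(c,q,90)[:2] for q in p],np.float32); r=cv2.minAreaRect(w); print(nm,'bar n',len(p),'rect',r,'px',p.min(0),p.max(0))
    print(' corners',cv2.boxPoints(r).round(1).tolist())
    d=big((hsv[...,0]>100)&(hsv[...,0]<125)&(hsv[...,1]>120)&(hsv[...,2]>60),dish)
    h=cv2.convexHull(np.argwhere(d)[:,::-1].astype(np.int32))[:,0]
    for z in(25,):
        w=np.array([ray(c,q,z)[:2] for q in h],np.float32); print(' dish',cv2.fitEllipse(w),cv2.minEnclosingCircle(w))
    rd=big((hsv[...,1]>170)&((hsv[...,0]<5)|(hsv[...,0]>172))&(hsv[...,2]>60),bar)
    p=np.argwhere(rd)[:,::-1];w=np.array([ray(c,q,40)[:2] for q in p],np.float32);print(' red',cv2.minAreaRect(w),p.min(0),p.max(0))
A=cv2.resize(a['color'][180:270,190:310,::-1],None,fx=4,fy=4,interpolation=2);B=cv2.resize(b['color'][140:212,220:300,::-1],(400,360),interpolation=2)
cv2.imwrite('pics/c.png',np.hstack([cv2.resize(A,(400,300)),B[:300]]))
```

```text
top bar n 363 rect ((450.3848571777344, 3.4180831909179688), (81.32945251464844, 26.780981063842773), 10.627172470092773) px [239 210] [260 253]
 corners [[407.8999938964844, 9.100000381469727], [412.8999938964844, -17.200000762939453], [492.79998779296875, -2.200000047683716], [487.8999938964844, 24.100000381469727]]
 dish ((515.7507934570312, 282.62396240234375), (139.0159149169922, 139.49159240722656), 16.641286849975586) ((515.61328125, 282.42236328125), 70.08026885986328)
 red ((463.401123046875, 10.531230926513672), (92.38868713378906, 64.38291931152344), 17.3905086517334) [224 199] [267 253]
scene bar n 309 rect ((463.95660400390625, -6.000789642333984), (94.47216796875, 43.709407806396484), 17.289398193359375) px [240 152] [265 177]
 corners [[412.3999938964844, 0.800000011920929], [425.3999938964844, -40.900001525878906], [515.5999755859375, -12.800000190734863], [502.6000061035156, 28.899999618530273]]
 dish ((525.85400390625, 276.75323486328125), (136.51174926757812, 149.91619873046875), 47.34050369262695) ((525.7293701171875, 275.3356018066406), 74.91464233398438)
 red ((472.5626220703125, 3.6137313842773438), (108.94013977050781, 85.92906188964844), 17.644447326660156) [236 167] [277 200]
```

View pics/c.png

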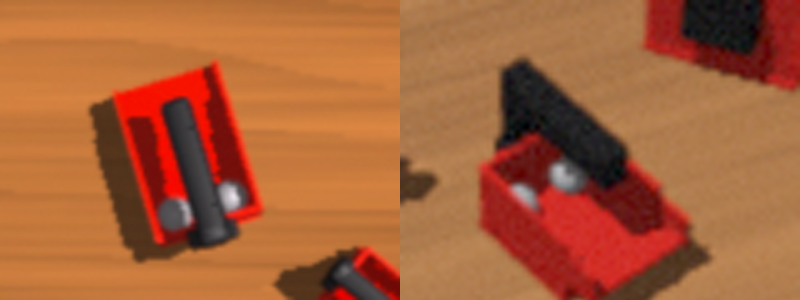

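The crop confirms it: the middle red scoop holds both balls at its back, and its spout points up and slightly left. The scoop grip is at about (459.5, 8), yaw 0.304. The dish is at about (516–520, 282). I'll move above the scoop now.

```bash
python3 -m pendant '[[[0.03,-0.026,0],[0,0,0],0.0918],[[0.061,-0.052,0],[0,0,0],0.0918],[[0.092,-0.079,0],[0,0,0],0.0918],[[0.123,-0.106,0],[0,0,0],0.0918],[[0.154,-0.133,0],[0,0,0],0.0918],[[0.185,-0.16,0],[0,0,0],0.0918],[[0.216,-0.187,0],[0,0,0],0.0918],[[0.247,-0.213,0],[0,0,0],0.0918],[[0.275,-0.237,0],[0,0,0],0.0918],[[0.3,-0.259,0],[0,0,0],0.0918]]'
python3 -m pendant '[[[0.03,-0.026,0.01],[0,0,0.02],0.0918],[[0.06,-0.052,0.03],[0,0,0.045],0.0918],[[0.085,-0.073,0.05],[0,0,0.045],0.0918],[[0.105,-0.09,0.065],[0,0,0.045],0.0918],[[0.12,-0.104,0.075],[0,0,0.045],0.0918],[[0.13,-0.112,0.08],[0,0,0.045],0.0918],[[0.1345,-0.116,0.08],[0,0,0.045],0.0918],[[0.1345,-0.116,0.08],[0,0,0.045],0.0918]]'
python3 - <<'E'
from h import *
c=cap('wrist');o=get_obs();print(o['tool_pos'],o['tcp_rot'],o['time'])
cv2.imwrite('pics/d.png',cv2.resize(c['color'][...,::-1],(800,600)))
R=cv2.Rodrigues(np.array(c['rvec'],float))[0];print(-R.T@np.array(c['tvec']).ravel(),R[2])
e=np.array([np.cos(.304),np.sin(.304)]);g=np.array([459.5,8])
print(proj(c,[[*(g+e*s),94] for s in(-52,0,32)])*800/512)
E
```

```text
time: 1.03
tool_pos: [373.4, -145.3, 404.8]
tcp_rot: [3.141, -0.0, 0.349]
contact_force: [-0.4, 0.2, 0.2]
grip_width: 91.8
time: 1.7
tool_pos: [459.9, 8.3, 324.5]
tcp_rot: [-3.141, 0.001, 0.305]
contact_force: [0.0, -0.3, -0.3]
grip_width: 91.4
[459.70606346   7.60543392 324.85986213] [3.14127278e+00 1.17664913e-04 3.04865402e-01] 1.75
[531.80726881  31.45616844 303.88888901] [-0.26565848 -0.08331115 -0.96046073]
[[403.85051984 439.39312204]
 [404.13196205 338.59812287]
 [404.32409863 269.78681396]]
```

View pics/d.png

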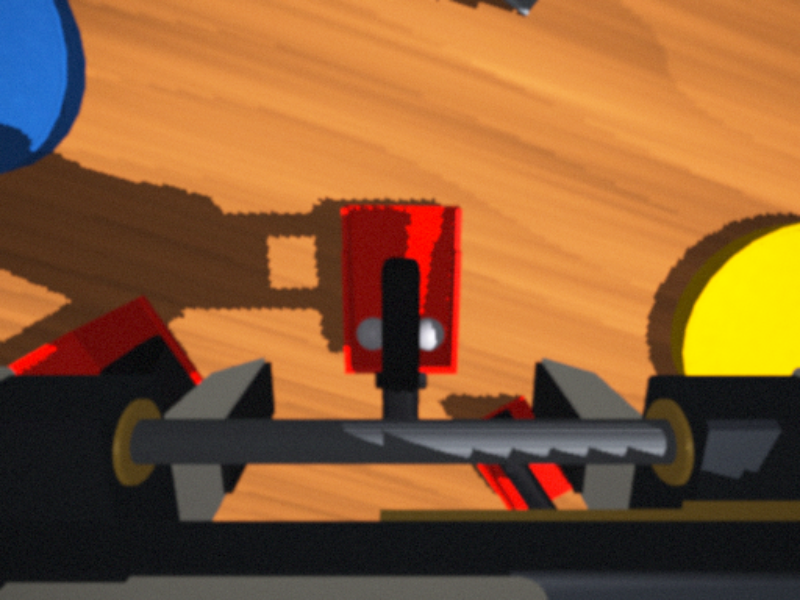

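The wrist view shows the red bar at u≈402, against 404 predicted, so the lateral error is about 1 mm. The front end of the bar is at v≈260–270 as expected, and both balls sit at the back, at (370,333) and (431,333). I'll descend and grip.

```bash
python3 -m pendant '[[[0,0,0.012],[0,0,0],0.0918],[[0,0,0.026],[0,0,0],0.0918],[[0,0,0.04],[0,0,0],0.0918],[[0,0,0.054],[0,0,0],0.0918],[[0,0,0.066],[0,0,0],0.0918],[[0,0,0.075],[0,0,0],0.0918],[[0,0,0.081],[0,0,0],0.0918],[[0,0,0.0835],[0,0,0],0.0918],[[0,0,0.0835],[0,0,0],0.0918]]'
python3 -m pendant '[[[0,0,0],[0,0,0],0.06],[[0,0,0],[0,0,0],0.04],[[0,0,0],[0,0,0],0.03],[[0,0,0],[0,0,0],0.024],[[0,0,0],[0,0,0],0.02],[[0,0,0],[0,0,0],0.017],[[0,0,0],[0,0,0],0.01],[[0,0,0],[0,0,0],0.0],[[0,0,0],[0,0,0],0.0],[[0,0,0],[0,0,0],0.0]]'
python3 - <<'E'
from h import *
b=cap('top');o=get_obs();print(o)
c=cap('wrist')
cv2.imwrite('pics/e.png',cv2.resize(c['color'][...,::-1],(800,600)))
# refine dish from top: inner blue bounds at rim & foot
hsv=cv2.cvtColor(b['color'],cv2.COLOR_RGB2HSV)
m=((hsv[...,0]>100)&(hsv[...,0]<125)&(hsv[...,1]>120)).astype(np.uint8)
n,l,s,ce=cv2.connectedComponentsWithStats(m);print([(s[i].tolist()) for i in range(1,n) if s[i,4]>300])
E
```

```text
time: 2.5
tool_pos: [459.6, 7.2, 241.2]
tcp_rot: [3.142, 0.0, 0.303]
contact_force: [0.1, -0.6, -0.3]
grip_width: 92.0
time: 3.33
tool_pos: [459.6, 7.5, 241.2]
tcp_rot: [3.142, 0.0, 0.304]
contact_force: [-0.2, -0.4, 0.7]
grip_width: 29.9
{'time': 3.3833, 'joint_positions': array([-1.50556160e-01,  4.40045302e-01,  1.90904051e+00, -9.83841978e-05,
        7.92529119e-01,  1.11650657e+00]), 'dq': array([ 9.54181393e-04, -1.30388128e-04, -4.94953232e-04, -6.03083576e-05,
       -8.95036946e-04,  9.90562234e-04]), 'tau': array([ 3.23554625e-03, -4.04206395e+01, -1.67082220e+01,  4.86596406e-02,
       -5.63628401e-02,  7.17492958e-05]), 'tool_pos': array([459.63109994,   7.53627697, 241.17828213]), 'tcp_rot': array([3.14153948e+00, 5.07640989e-05, 3.03802664e-01]), 'contact_force': array([-0.14375322, -0.24290299, -0.61121099]), 'moment': array([-0.04833547,  0.02854065,  0.0052495 ]), 'grip_width': 25.380387385356197}
[[73, 166, 71, 70, 3885]]
```

View pics/e.png

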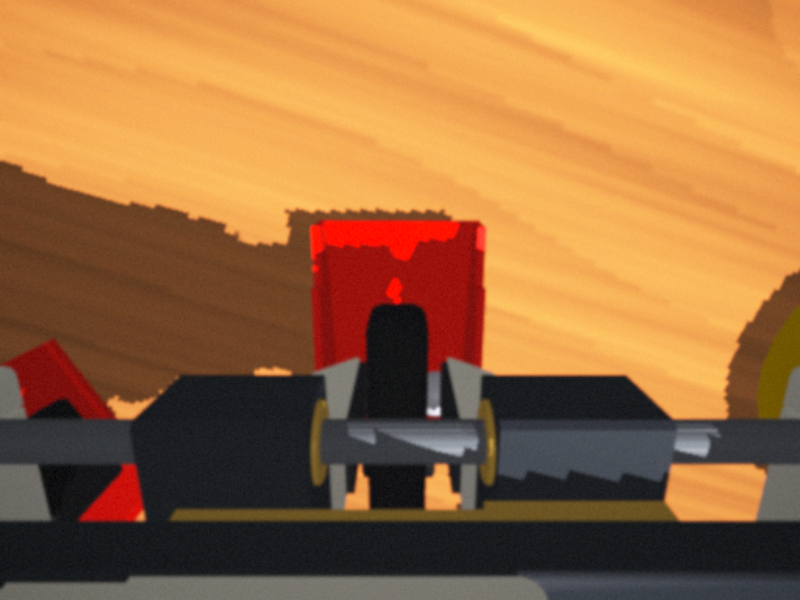

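The jaws are still closing (25 mm, bar is 18 mm) and the scoop is centred between the pads. I'll finish the grip and lift gently.

```bash
python3 -m pendant '[[[0,0,0],[0,0,0],0.0],[[0,0,0],[0,0,0],0.0],[[0,0,0],[0,0,0],0.0],[[0,0,0],[0,0,0],0.0],[[0,0,0],[0,0,0],0.0],[[0,0,0],[0,0,0],0.0]]'
python3 -m pendant '[[[0,0,-0.002],[0,0,0],0],[[0,0,-0.006],[0,0,0],0],[[0,0,-0.012],[0,0,0],0],[[0,0,-0.019],[0,0,0],0],[[0,0,-0.026],[0,0,0],0],[[0,0,-0.033],[0,0,0],0],[[0,0,-0.038],[0,0,0],0],[[0,0,-0.04],[0,0,0],0],[[0,0,-0.04],[0,0,0],0]]'
python3 - <<'E'
from h import *
o=get_obs();print(o['moment'])
c=cap('scene')
cv2.imwrite('pics/f.png',cv2.resize(c['color'][100:220,200:400,::-1],(800,480)))
E
```

```text
time: 3.93
tool_pos: [459.6, 7.5, 241.1]
tcp_rot: [3.142, 0.0, 0.304]
contact_force: [0.8, -0.0, -2.9]
grip_width: 17.6
time: 4.68
tool_pos: [459.7, 7.5, 281.9]
tcp_rot: [3.141, -0.001, 0.304]
contact_force: [0.0, 0.2, -2.2]
grip_width: 18.0
[ 0.01353084 -0.050326   -0.03571244]
```

View pics/f.png

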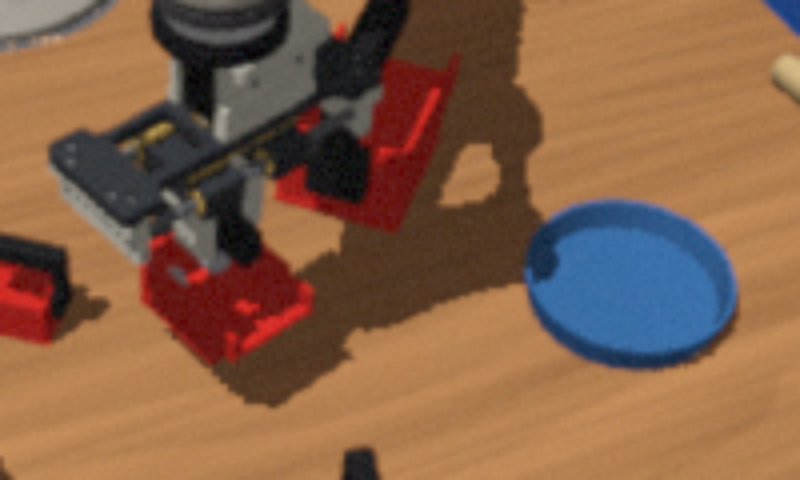

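The scoop is lifted level, and the measured 2.2–2.9 N fits scoop plus balls (2.6 N). I'll lift it a further 100 mm and carry it across.

```bash
python3 -m pendant '[[[0,0,-0.003],[0,0,0],0],[[0,0,-0.01],[0,0,0],0],[[0,0,-0.022],[0,0,0],0],[[0,0,-0.037],[0,0,0],0],[[0,0,-0.053],[0,0,0],0],[[0,0,-0.069],[0,0,0],0],[[0,0,-0.083],[0,0,0],0],[[0,0,-0.093],[0,0,0],0],[[0,0,-0.098],[0,0,0],0],[[0,0,-0.1],[0,0,0],0]]'
python3 -m pendant '[[[0.001,-0.003,0],[0,0,0],0],[[0.002,-0.009,0],[0,0,0],0],[[0.004,-0.018,0],[0,0,0],0],[[0.007,-0.03,0],[0,0,0],0],[[0.0105,-0.044,0],[0,0,0],0],[[0.014,-0.059,0],[0,0,0],0],[[0.018,-0.075,0],[0,0,0],0],[[0.022,-0.091,0],[0,0,0],0],[[0.026,-0.107,0],[0,0,0],0],[[0.0295,-0.123,0],[0,0,0],0]]'
python3 -m pendant '[[[0.004,-0.016,0],[0,0,0],0],[[0.008,-0.032,0],[0,0,0],0],[[0.012,-0.048,0],[0,0,0],0],[[0.0155,-0.064,0],[0,0,0],0],[[0.019,-0.079,0],[0,0,0],0],[[0.022,-0.093,0],[0,0,0],0],[[0.025,-0.105,0],[0,0,0],0],[[0.027,-0.114,0],[0,0,0],0],[[0.029,-0.12,0],[0,0,0],0],[[0.0295,-0.122,0],[0,0,0],0]]'
python3 - <<'E'
from h import *
o=get_obs();print(o['tool_pos'],o['contact_force'])
c=cap('wrist');b=cap('scene')
cv2.imwrite('pics/g.png',np.hstack([cv2.resize(c['color'][...,::-1],(400,300)),cv2.resize(b['color'][30:210,230:470,::-1],(400,300))]))
hsv=cv2.cvtColor(c['color'],cv2.COLOR_RGB2HSV)
m=((hsv[...,0]>100)&(hsv[...,0]<125)&(hsv[...,1]>120)&(hsv[...,2]>60)).astype(np.uint8)
p=np.argwhere(m)[:,::-1];print(len(p))
h=cv2.convexHull(p.astype(np.int32))[:,0];h=h[(h[:,0]>2)&(h[:,0]<509)&(h[:,1]>2)&(h[:,1]<381)]
w=np.array([ray(c,q,25)[:2] for q in h],np.float32)
print(w.round().tolist())
E
```

```text
time: 5.57
tool_pos: [459.7, 7.5, 382.1]
tcp_rot: [3.141, -0.001, 0.304]
contact_force: [-0.0, 0.5, -2.4]
grip_width: 17.6
time: 6.4
tool_pos: [450.5, 135.3, 380.5]
tcp_rot: [-3.141, 0.001, 0.304]
contact_force: [-0.2, -0.5, -2.1]
grip_width: 17.6
time: 7.23
tool_pos: [442.5, 259.9, 380.9]
tcp_rot: [3.142, 0.0, 0.305]
contact_force: [0.1, -0.7, -1.4]
grip_width: 17.7
[442.48263739 259.90129635 380.90268902] [ 0.11272976 -0.65099068 -1.43820869]
12849
[[544.0, 220.0], [532.0, 217.0], [523.0, 215.0], [519.0, 215.0], [503.0, 217.0], [499.0, 218.0], [497.0, 219.0], [464.0, 327.0], [465.0, 328.0], [469.0, 334.0], [474.0, 338.0], [486.0, 347.0], [490.0, 349.0], [500.0, 352.0], [503.0, 353.0], [511.0, 354.0], [518.0, 355.0], [532.0, 353.0], [536.0, 352.0], [546.0, 349.0], [559.0, 341.0], [563.0, 338.0], [573.0, 327.0], [574.0, 324.0], [580.0, 315.0], [586.0, 297.0], [587.0, 287.0], [587.0, 284.0], [585.0, 269.0], [584.0, 266.0], [582.0, 259.0], [579.0, 251.0], [574.0, 243.0], [566.0, 235.0], [561.0, 230.0], [553.0, 225.0], [548.0, 222.0]]
```

View pics/g.png

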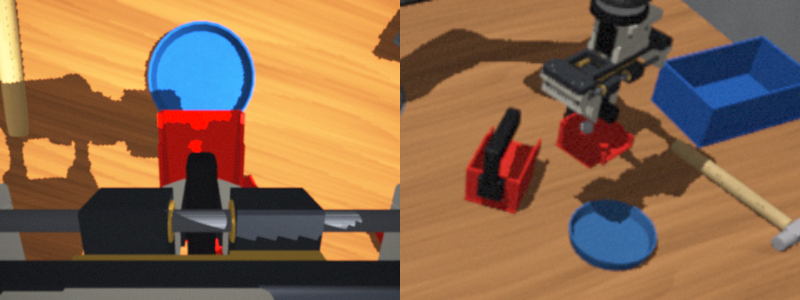

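The wrist view shows the spout pointing straight at the blue dish. The dish centre is about (516.5, 285) and the lip is about 26 mm short of it, as planned. The scoop is level. I'll lower it 106 mm, which puts the lip about 37 mm above the rim.

```bash
python3 -m pendant '[[[0,0,0.003],[0,0,0],0],[[0,0,0.009],[0,0,0],0],[[0,0,0.019],[0,0,0],0],[[0,0,0.031],[0,0,0],0],[[0,0,0.043],[0,0,0],0],[[0,0,0.055],[0,0,0],0],[[0,0,0.065],[0,0,0],0],[[0,0,0.073],[0,0,0],0],[[0,0,0.078],[0,0,0],0],[[0,0,0.08],[0,0,0],0]]'
python3 -m pendant '[[[0,0,0.004],[0,0,0],0],[[0,0,0.01],[0,0,0],0],[[0,0,0.016],[0,0,0],0],[[0,0,0.021],[0,0,0],0],[[0,0,0.025],[0,0,0],0],[[0,0,0.026],[0,0,0],0],[[0,0,0.026],[0,0,0],0]]'
python3 - <<'E'
from h import *
o=get_obs();print(o['tool_pos'],o['contact_force'],o['joint_positions'])
b=cap('scene')
cv2.imwrite('pics/i.png',cv2.resize(b['color'][90:230,270:470,::-1],(800,560)))
p0=0
for th in range(1,56,1):
    if th in(2,4,6,8,10,12,14,16,18,20,22,24,26,28,30,32,34,36,38,40):
        t=np.radians(th);c,s=np.cos(t),np.sin(t);d=min(th,10)*.8
        print(th,round(-t,3),np.round([(52-52*c+213*s)/1e3,(213-52*s-213*c+d)/1e3],4))
E
```

```text
time: 8.17
tool_pos: [442.6, 258.8, 300.2]
tcp_rot: [3.141, 0.001, 0.304]
contact_force: [-0.5, 0.3, -2.2]
grip_width: 17.7
time: 8.75
tool_pos: [442.6, 258.9, 274.8]
tcp_rot: [3.141, 0.001, 0.304]
contact_force: [-0.3, 0.2, -2.1]
grip_width: 17.4
[442.58174387 258.93524761 274.81796556] [-0.2710722   0.20513963 -2.10301867] [ 3.79832893e-01  4.65164054e-01  1.73278523e+00 -1.22394096e-04
  9.44348445e-01  1.64687968e+00]
2 -0.035 [ 0.0075 -0.0001]
4 -0.07 [0.015  0.0001]
6 -0.105 [0.0225 0.0005]
8 -0.14 [0.0301 0.0012]
10 -0.175 [0.0378 0.0022]
12 -0.209 [0.0454 0.0018]
14 -0.244 [0.0531 0.0017]
16 -0.279 [0.0607 0.0019]
18 -0.314 [0.0684 0.0024]
20 -0.349 [0.076  0.0031]
22 -0.384 [0.0836 0.004 ]
24 -0.419 [0.0911 0.0053]
26 -0.454 [0.0986 0.0068]
28 -0.489 [0.1061 0.0085]
30 -0.524 [0.1135 0.0105]
32 -0.559 [0.1208 0.0128]
34 -0.593 [0.128  0.0153]
36 -0.628 [0.1351 0.0181]
38 -0.663 [0.1422 0.0211]
40 -0.698 [0.1491 0.0244]
```

View pics/i.png

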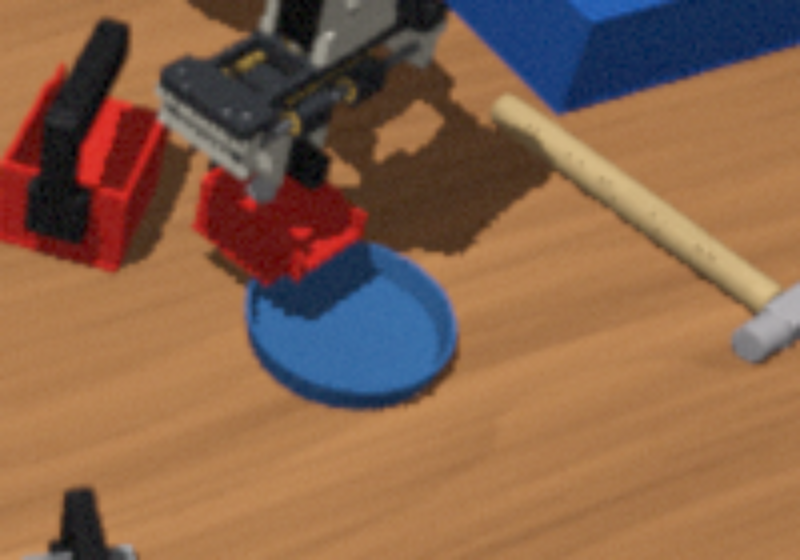

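The scoop is level just above the dish, with its lip inside the rim and the underside clear of it. I'll tip 10° about the lip first, which the 14° floor still holds, while lowering 8 mm. Then I'll tip slowly by another 10°.

```bash
python3 -m pendant '[[[0.0037,0,0],[0,-0.0175,0],0],[[0.0112,0,0],[0,-0.052,0],0],[[0.0188,0,0.0003],[0,-0.087,0],0],[[0.0263,0,0.0008],[0,-0.122,0],0],[[0.034,0,0.0017],[0,-0.157,0],0],[[0.0378,0,0.0022],[0,-0.175,0],0],[[0.0378,0,0.0022],[0,-0.175,0],0]]'
python3 -m pendant '[[[0.0037,0,-0.0009],[0,-0.0175,0],0],[[0.0075,0,-0.0017],[0,-0.035,0],0],[[0.0112,0,-0.0024],[0,-0.052,0],0],[[0.015,0,-0.0031],[0,-0.07,0],0],[[0.0188,0,-0.0037],[0,-0.087,0],0],[[0.0225,0,-0.0043],[0,-0.105,0],0],[[0.0263,0,-0.0048],[0,-0.122,0],0],[[0.0301,0,-0.0052],[0,-0.14,0],0],[[0.034,0,-0.0055],[0,-0.157,0],0],[[0.0378,0,-0.0058],[0,-0.175,0],0]]'
python3 - <<'E'
from h import *
from scipy.spatial.transform import Rotation as Ro
o=get_obs();R=Ro.from_euler('xyz',o['tcp_rot']).as_matrix();print('lip',o['tool_pos']+R@[52,0,213],R[:,0],o['contact_force'],o['joint_positions'])
E
```

```text
time: 9.38
tool_pos: [479.7, 270.4, 272.8]
tcp_rot: [3.142, 0.175, 0.303]
contact_force: [0.8, -0.3, -1.8]
grip_width: 17.8
time: 10.22
tool_pos: [515.5, 281.8, 272.1]
tcp_rot: [3.141, 0.351, 0.304]
contact_force: [0.4, 0.5, -2.2]
grip_width: 17.9
lip [492.20570273 274.44727376  54.21193399] [ 0.89600638  0.28084716 -0.34394395] [ 0.38785082  0.53154218 -2.17959966] [0.36479009 0.6704725  1.3782592  0.02104888 1.44340716 1.62545178]
```

The lip has stayed put at (492, 274, 54) and the tilt is 20°. I'll go on slowly to 40° and hold.

```bash
python3 -m pendant '[[[0,0,0],[0,0,0],0],[[0,0,0],[0,0,0],0],[[0,0,0],[0,0,0],0],[[0,0,0],[0,0,0],0],[[0.0037,0,-0.0009],[0,-0.0175,0],0],[[0.0075,0,-0.0017],[0,-0.035,0],0],[[0.0112,0,-0.0024],[0,-0.052,0],0],[[0.015,0,-0.0031],[0,-0.07,0],0],[[0.0188,0,-0.0037],[0,-0.087,0],0],[[0.0225,0,-0.0043],[0,-0.105,0],0]]'
python3 -m pendant '[[[0.0075,0,-0.0017],[0,-0.035,0],0],[[0.015,0,-0.0031],[0,-0.07,0],0],[[0.0225,0,-0.0043],[0,-0.105,0],0],[[0.0301,0,-0.0052],[0,-0.14,0],0],[[0.0378,0,-0.0058],[0,-0.175,0],0],[[0.0454,0,-0.0062],[0,-0.209,0],0],[[0.0531,0,-0.0063],[0,-0.244,0],0],[[0.0531,0,-0.0063],[0,-0.244,0],0],[[0.0531,0,-0.0063],[0,-0.244,0],0],[[0.0531,0,-0.0063],[0,-0.244,0],0]]'
python3 - <<'E'
from h import *
from scipy.spatial.transform import Rotation as Ro
o=get_obs();R=Ro.from_euler('xyz',o['tcp_rot']).as_matrix();print('lip',o['tool_pos']+R@[52,0,213],R[:,0],o['contact_force'],o['joint_positions'])
b=cap('scene');a=cap('top')
cv2.imwrite('pics/j.png',np.hstack([cv2.resize(b['color'][100:210,300:420,::-1],(400,367)),cv2.resize(a['color'][150:260,50:170,::-1],(400,367))]))
E
```

```text
time: 11.05
tool_pos: [537.3, 288.6, 268.3]
tcp_rot: [3.141, 0.457, 0.304]
contact_force: [0.6, -0.3, -0.8]
grip_width: 17.6
time: 11.88
tool_pos: [584.8, 303.5, 250.7]
tcp_rot: [3.142, 0.699, 0.304]
contact_force: [0.5, -0.4, -2.2]
grip_width: 17.6
lip [492.09950963 274.4630317   54.15654812] [ 0.73070888  0.22904072 -0.6431212 ] [ 0.45295532 -0.39386837 -2.16269918] [0.35545224 0.91871344 0.99699174 0.03533806 1.92359696 1.62261718]
```

View pics/j.png

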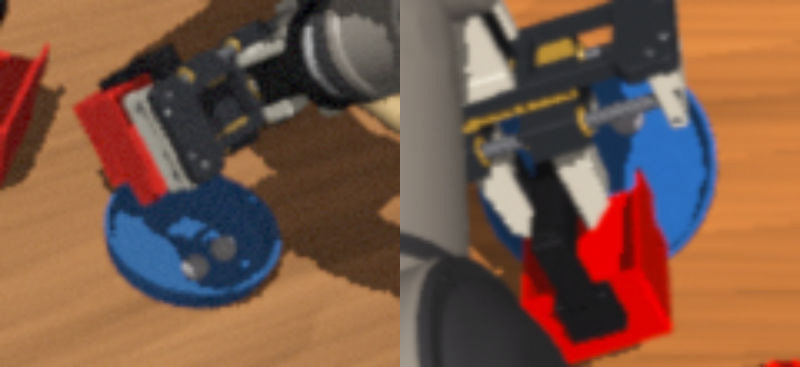

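Both balls lie in the blue dish (left panel, at (195,266) and (222,246)), and the scoop is empty. I'll raise it, untip it and carry it back to its original clear spot.

```bash
python3 -m pendant '[[[-0.004,0,-0.005],[0,0,0],0],[[-0.012,0,-0.014],[0,0,0],0],[[-0.022,0,-0.026],[0,0,0],0],[[-0.032,0,-0.038],[0,0,0],0],[[-0.037,0,-0.044],[0,0,0],0],[[-0.0386,0,-0.046],[0,0,0],0]]'
python3 -m pendant '[[[-0.0147,0,0.0041],[0,0.07,0],0],[[-0.0291,0,0.0093],[0,0.14,0],0],[[-0.0432,0,0.0155],[0,0.209,0],0],[[-0.0567,0,0.0226],[0,0.279,0],0],[[-0.0698,0,0.0306],[0,0.349,0],0],[[-0.0821,0,0.0396],[0,0.419,0],0],[[-0.0939,0,0.0493],[0,0.489,0],0],[[-0.105,0,0.0599],[0,0.559,0],0],[[-0.1153,0,0.0713],[0,0.628,0],0],[[-0.1247,0,0.0833],[0,0.698,0],0]]'
python3 -m pendant '[[[0,0,-0.006],[0,0,0],0],[[0,0,-0.018],[0,0,0],0],[[0,0,-0.032],[0,0,0],0],[[0,0,-0.046],[0,0,0],0],[[0,0,-0.056],[0,0,0],0],[[0,0,-0.06],[0,0,0],0],[[0,0,-0.06],[0,0,0],0]]'
```

```text
time: 12.48
tool_pos: [585.0, 303.7, 313.8]
tcp_rot: [-3.141, 0.695, 0.304]
contact_force: [0.0, 0.3, -2.1]
grip_width: 17.7
time: 13.32
tool_pos: [441.6, 258.6, 327.4]
tcp_rot: [3.142, -0.002, 0.304]
contact_force: [-0.2, 0.9, -1.8]
grip_width: 18.1
time: 13.9
tool_pos: [443.3, 259.1, 388.3]
tcp_rot: [-3.142, -0.0, 0.304]
contact_force: [-0.3, 0.3, -2.0]
grip_width: 17.9
```

```bash
python3 -m pendant '[[[-0.002,0.008,0],[0,0,0],0],[[-0.007,0.028,0],[0,0,0],0],[[-0.014,0.057,0],[0,0,0],0],[[-0.022,0.09,0],[0,0,0],0],[[-0.03,0.125,0],[0,0,0],0],[[-0.038,0.16,0],[0,0,0],0],[[-0.046,0.193,0],[0,0,0],0],[[-0.053,0.22,0],[0,0,0],0],[[-0.057,0.238,0],[0,0,0],0],[[-0.059,0.245,0],[0,0,0],0]]'
python3 -m pendant '[[[0,0,0.004],[0,0,0],0],[[0,0,0.014],[0,0,0],0],[[0,0,0.03],[0,0,0],0],[[0,0,0.05],[0,0,0],0],[[0,0,0.07],[0,0,0],0],[[0,0,0.09],[0,0,0],0],[[0,0,0.108],[0,0,0],0],[[0,0,0.121],[0,0,0],0],[[0,0,0.128],[0,0,0],0],[[0,0,0.13],[0,0,0],0]]'
python3 - <<'E'
from h import *
o=get_obs();print(o['tool_pos'],o['tcp_rot'],o['contact_force'])
E
```

```text
time: 14.73
tool_pos: [459.6, 4.8, 386.5]
tcp_rot: [-3.142, 0.003, 0.301]
contact_force: [-0.1, -0.3, -2.0]
grip_width: 17.8
time: 15.57
tool_pos: [459.1, 8.5, 255.9]
tcp_rot: [-3.14, 0.004, 0.305]
contact_force: [-0.0, -0.3, -1.7]
grip_width: 17.8
[459.0944142    8.46471061 255.9243908 ] [-3.14007175  0.00382688  0.30491781] [-6.47077817e-04 -2.70292808e-01 -1.66616477e+00]
```

```bash
python3 -m pendant '[[[0,0,0.002],[0,0,0],0],[[0,0,0.005],[0,0,0],0],[[0,0,0.008],[0,0,0],0],[[0,0,0.011],[0,0,0],0],[[0,0,0.013],[0,0,0],0],[[0,0,0.014],[0,0,0],0],[[0,0,0.014],[0,0,0],0],[[0,0,0.014],[0,0,0],0]]'
python3 -m pendant '[[[0,0,0.0005],[0,0,0],0],[[0,0,0.001],[0,0,0],0],[[0,0,0.001],[0,0,0],0]]'
```

```text
time: 16.23
tool_pos: [459.7, 7.5, 243.4]
tcp_rot: [3.141, 0.001, 0.304]
contact_force: [0.1, -0.5, -1.5]
grip_width: 17.9
time: 16.48
tool_pos: [459.7, 7.5, 242.4]
tcp_rot: [3.141, 0.001, 0.304]
contact_force: [0.7, -0.5, -1.7]
grip_width: 17.7
```

```bash
python3 -m pendant '[[[0,0,0.0005],[0,0,0],0],[[0,0,0.001],[0,0,0],0],[[0,0,0.0013],[0,0,0],0],[[0,0,0.0013],[0,0,0],0]]'
```

```text
time: 16.82
tool_pos: [459.6, 7.5, 241.0]
tcp_rot: [3.142, 0.001, 0.304]
contact_force: [-0.0, 0.2, -3.2]
grip_width: 17.6
```

```bash
python3 -m pendant '[[[0,0,0.0003],[0,0,0],0],[[0,0,0.0006],[0,0,0],0],[[0,0,0.0006],[0,0,0],0],[[0,0,0.0006],[0,0,0],0]]'
```

```text
time: 17.15
tool_pos: [459.7, 7.6, 240.7]
tcp_rot: [3.141, 0.001, 0.304]
contact_force: [-1.1, 1.2, 3.8]
grip_width: 18.1
```

The bench contact shows as +3.8 N. I'll release and rise straight up.

```bash
python3 -m pendant '[[[0,0,0],[0,0,0],0.03],[[0,0,0],[0,0,0],0.045],[[0,0,0],[0,0,0],0.06],[[0,0,0],[0,0,0],0.075],[[0,0,0],[0,0,0],0.09],[[0,0,0],[0,0,0],0.0918],[[0,0,0],[0,0,0],0.0918],[[0,0,0],[0,0,0],0.0918],[[0,0,0],[0,0,0],0.0918],[[0,0,0],[0,0,0],0.0918]]'
python3 -m pendant '[[[0,0,-0.003],[0,0,0],0.0918],[[0,0,-0.01],[0,0,0],0.0918],[[0,0,-0.022],[0,0,0],0.0918],[[0,0,-0.037],[0,0,0],0.0918],[[0,0,-0.055],[0,0,0],0.0918],[[0,0,-0.075],[0,0,0],0.0918],[[0,0,-0.095],[0,0,0],0.0918],[[0,0,-0.11],[0,0,0],0.0918],[[0,0,-0.12],[0,0,0],0.0918],[[0,0,-0.12],[0,0,0],0.0918]]'
python3 - <<'E'
from h import *
cv2.imwrite('pics/k.png',np.hstack([cv2.resize(cap('scene')['color'][90:230,200:400,::-1],(400,280)),cv2.resize(cap('top')['color'][140:280,60:260,::-1],(400,280))]))
E
```

```text
time: 17.98
tool_pos: [459.6, 7.5, 240.5]
tcp_rot: [3.142, 0.001, 0.304]
contact_force: [0.6, 0.6, 0.8]
grip_width: 79.8
time: 18.82
tool_pos: [460.1, 7.6, 363.2]
tcp_rot: [3.139, -0.004, 0.304]
contact_force: [0.7, -0.9, 0.8]
grip_width: 92.1
```

View pics/k.png

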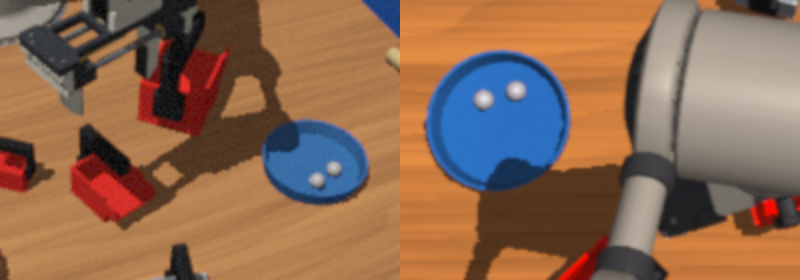

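The scoop stands upright and empty at (110,180), the gripper is clear, and both balls are in the blue dish. I'm handing the job in.

```bash
python3 -c "
from plant import *
close_job()"
```

```text
the job is handed in; nothing more can be done
```

The job is done and handed in at about 19 s of robot time. Both balls are in the blue dish, and the middle-sized red scoop stands upright where it started, well clear of the dish.

- **Carry and tip:** I carried the scoop level and lowered it until the spout was about 37 mm above the rim. I tipped it to 10°, less than the 14° at which the balls roll, while lowering to about 29 mm. I then tipped slowly to 40° about the lip, which stayed within a fraction of a millimetre from 20° to 40°.
- **Last pictures:** Both balls are inside the dish, the scoop is upright and empty, and the gripper is open about 120 mm above it.
- **Forces:** Wrist readings stayed under 5 N at every check.
- **Disagreement:** On setting the scoop down, one reading of −3.2 N did not fit the height, which already matched the bench. I took it as noise and lowered another 0.6 mm until +3.8 N showed contact, then let go.

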